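Select the rolling mill's gear through the gate

TASK

Put the rolling mill's drive into the gear marked green: push the black-gripped lever through the gate, along to neutral, across, and fully home into the slot with the green mark, without putting it into any other marked slot on the way. Only push the lever with the fingers, never grip it, then move clear, and leave everything else on the bench where it is.

Things in the scene. Friction and masses are not known exactly. Their poses are not given: they have to be found in the camera images.
- gearbox: Rolling-mill drive fixed to the bench: grey housing 200 x 190 mm, top 100 mm up; blue roll stand (137 mm high) on its +y side, 105 to 215 mm out. Origin on the bench under the gate's middle, z up; x runs along the gate's legs (away from the robot at yaw 0), y along the neutral channel
- gate_mid (a point): Middle of the aluminium gate plate (116 mm along the gearbox's x, 110 mm along y), on its top, 118 mm above the bench. Double H: neutral channel along y at x = 0, three legs along x at y = -28, 0, +28 mm, each ending at x = -24 and +24 mm (stem axis at plate height). Slots 14 mm wide; tongues between legs have round ends that guide a stem a few mm off. Only the 4 outer slots have marks
- cross_tilt (a joint): sideways tilt of the lever (rad), positive towards the gearbox's +y: 0 in the middle leg (where it starts), about +0.284 in the +y leg and -0.284 in the -y leg (stops at +-0.286). It can change only in the neutral channel
- leg_tilt (a joint): tilt of the lever along the legs (rad), positive towards the gearbox's +x: 0 in neutral, +-0.243 at the slot ends (the stops). Starts anywhere along the middle leg. No spring: it stays where it is left; about 2 N of push at the grip moves it
- lever_pivot (a point): point about which the lever tilts, inside the housing, 13 mm above the bench under the gate's middle. A point of the lever's axis at length L from here stands, in gearbox axes from here, at x = L sin(leg_tilt), y = L cos(leg_tilt) sin(cross_tilt), z = L cos(leg_tilt) cos(cross_tilt)
- grip_mid (a point): centre of the lever's black grip: square bar 24 x 24 mm, 50 mm long, faces along the gearbox's x and y, on a steel stem 10 mm thick. 175 mm from the pivot: upright it is 188 mm above the bench and the grip reaches from 163 to 213 mm. Travels 42 mm from neutral to a slot end, 49 mm from middle to outer leg. z points up the lever
- stem_gate (a point): point on the lever's axis at gate height, 100 mm from the pivot. With the lever fully home in an outer slot it stands 22 mm (horizontally) from the centre of that slot's mark
- mark_green: green disc, 20 mm across and 1.5 mm thick, on the gate plate just beyond the end of one of the four outer slots: centre at x = +-46 mm, y = +-28 mm of the gearbox, 118 mm up; origin at its centre underneath. Which colour marks which slot changes. This one marks the gear to select
- mark_red: red disc, 20 mm across and 1.5 mm thick, on the gate plate just beyond the end of one of the four outer slots: centre at x = +-46 mm, y = +-28 mm of the gearbox, 118 mm up; origin at its centre underneath. Which colour marks which slot changes
- mark_blue: blue disc, 20 mm across and 1.5 mm thick, on the gate plate just beyond the end of one of the four outer slots: centre at x = +-46 mm, y = +-28 mm of the gearbox, 118 mm up; origin at its centre underneath. Which colour marks which slot changes
- mark_yellow: yellow disc, 20 mm across and 1.5 mm thick, on the gate plate just beyond the end of one of the four outer slots: centre at x = +-46 mm, y = +-28 mm of the gearbox, 118 mm up; origin at its centre underneath. Which colour marks which slot changes
- tin: small brass-coloured closed tin, 36 mm across, 30 mm high, standing on the gearbox housing's top; origin at the centre of its underside. Not part of the work: leave it alone
- ring_big: brass ring blank, 26 mm across, 8 mm high, lying on the gearbox housing's top; origin at its centre underneath. Not part of the work: leave it alone
- ring_blank: steel ring blank, 24 mm across, 7 mm high, lying on the bench in front of the gearbox; origin at its centre underneath. Not part of the work: leave it alone
- square: flat brass set square, arms about 110 and 70 mm long, 22 mm wide, 5 mm thick, lying on the bench; origin under the middle of the long arm. Not part of the work: leave it alone
- turntable: dark steel soldering turntable, disc 120 mm across, 24 mm high, on the bench; origin at its centre underneath. Not part of the work: leave it alone
- mug: white mug, 82 mm across, 92 mm high, on the bench; origin at the centre of its underside. Not part of the work: leave it alone
- pump_bottle: green bottle with a black cap, 56 mm across, 170 mm high, on the bench; origin at the centre of its underside. Not part of the work: leave it alone

How it is judged:
By the outcome, as a careful person would: the job done as asked, in the order asked, and still so for the second after the job is handed in, with the robot touching nothing.
It also fails if it takes over 51 s, if anything falls off the work surface, if the arm or the gripper's body presses on something with over 40 N, if the wrist force passes 120 N, or if a joint passes its speed limit or range.

ROBOT

A 7-joint arm with a two-finger parallel gripper is mounted at the origin on the work surface. World frame = base frame: x ahead of the robot, y to its left, z up, the work surface at z = 0. Lengths are in m, angles in rad, forces in N, time in s.
With the tool pointing down it reaches from about 0.4 to 0.85 m from the base axis. Payload 4.5 kg.
Tool frame: the origin (TCP) lies at the very end of the fingers, on their centre line; the grasp point (between the pads) lies 19 mm behind it; z points along the fingers, x is the direction in which the jaws open and shut, and the axes are right-handed (so a half turn about z gives the same grasp; the last joint's range is limited). The gripper opens to 85 mm and grips with 20 to 120 N. Pads are 22 mm wide; open, the fingers measure 114 mm over their backs; the gripper's body (76 mm by 85 mm) begins 54 mm behind the grasp point. The pads swing forward as they close: fully open they stand 13 mm farther back than shut.
Start: joints at [1.224, 0.689, -0.195, 1.565, 0.157, 0.902, -0.215], TCP at [0.232, -0.58, 0.231] pointing down, gripper open.
Joint ranges: [-3.01, 3.01], [-0.46, 2.08], [-1.47, 1.51], [0.13, 2.56], [-1, 4.14], [0.04, 2.09], [-2.66, 2.66]. Speed limits (rad/s): [2.57, 2.57, 3.14, 3.14, 3.14, 3.14, 3.14].

INTERFACE

Orientations are given as a unit quaternion [x, y, z, w].
In Python, from station import manip, grab_frame, camera_model, order, recognise, outline_of, tip_of gives the robot as it stands.
- The arm moves only by the tool apply_moves, never from a script. Its argument "deltas" is text: rows parted by semicolons, each of 5 numbers parted by spaces: the shift along the tool's x, y, z in mm, then the turn about the tool's z in rad, then the closure, from -1 (fully open) to 1 (shut). In form: tx ty tz yaw grip; .... A call has 1 to 8 rows; each row shifts and turns the commanded pose from where the row before left it, along the tool's axes as they then stand; what a row does not reach is not made up. A row lasts 1/8 s, in which the tool goes at most 62.5 mm and 10.7 degrees, less where a joint would pass 70% of its speed; a pose out of reach is approached as far as the arm can. A call is refused whole if a number of a shift passes 62.5 or a number of a turn 0.188, either way. A call with a gripper value outside its range is refused whole. The fingers move at their own pace and stop on an object; "squeeze" is the grip in N (left out, the last holds). Time passes only in rows, so rows that do not move let the fingers close. It gives the time, the measured TCP pose, the force and the opening at its end, in the units of the state.
- manip.get_obs(): the state, without advancing time (a new reading comes with each control period).
- grab_frame(name): name is "side" or "top"; returns the picture (420x560x3 uint8, red, green, blue); there is no depth.
- camera_model(name): a dict with "fx", "fy", "cx", "cy" (pixels), "rvec" (rotation vector, rad) and "tvec" (3), from world to camera coordinates, as OpenCV has them. Camera axes: x right, y down, z forward; pixel columns grow to the right and rows downward; lengths in m; the calibration is good to about 2 mm. A picture is of the moment at which its call begins. camera_model takes no time and is no camera call.
- order.close_job(): hands the job in, once; it reports no verdict.
Trained networks look in the newest picture that a camera, given by its name, has taken for a name from the list of things; names that differ only in an ending like _2 or _b are one class to them, and where a whole thing is asked for, a point or a joint stands for the part that bears it (a point fixed in the world has none). Each returns a list of dicts, best first, with "p" (0 to 1); they miss things now and then, are a little off and sometimes report something else, mostly with a low value. They report only what shows in the picture. A call takes as long as a camera call.
- recognise(camera, name): "extent" ([left, top, right, bottom] in pixels, round what is visible of it).
- outline_of(camera, name): "mask" (420x560 bool, what is visible of it) and "extent" ([left, top, right, bottom] in pixels, round what is visible of it).
- tip_of(camera, name): "pixel" ([row, column] in pixels: a listed point, or the origin of a listed thing).
The state is a dict: "t": time; "joint_positions": joint angles; "joint_vel": joint speeds; "effort": joint torques, N m; "ee_pos": TCP position; "tool_rot": TCP orientation; "contact_force": force on the tool from outside, world axes, zero at the start; "torque": the same for the moment, N m; "finger_gap": opening from 0.0 (shut) to 1.0 (fully open).
Only numpy, scipy, OpenCV 4.12 (cv2) and the standard library are available. Lean on these libraries where they do the work, as an engineer would, in place of code of your own. Each camera call takes 0.05 s, during which the arm holds its last target. There are 200 camera calls.

## Working session

There is one attempt and no reset: what is moved stays moved. The work goes in short steps, Python scripts to look and compute and a tool call to move; the robot and the scene stay as the last step left them, time stands still between calls to the robot, and variables do not carry over. Pictures are saved under pics/ and viewed, about 8 in all and at most 12, crops included, and the job is handed in when it is done.

Besides the shell and the picture viewer there is one more tool, called after "Emit:" in YAML: its name, and indented under it one key for each argument. apply_moves: Moves the arm, as the interface text tells. Its arguments: {"type":"object","properties":{"deltas":{"type":"string"},"squeeze":{"type":"number"}},"required":["deltas"]}

```bash
mkdir -p pics
cat > h.py <<'E'
import numpy as np, cv2
from station import manip, grab_frame, camera_model, order, recognise, outline_of, tip_of
def cam(n):
    c=camera_model(n); K=np.array([[c['fx'],0,c['cx']],[0,c['fy'],c['cy']],[0,0,1.]])
    R=cv2.Rodrigues(np.array(c['rvec'],float))[0]; return K,R,np.array(c['tvec'],float).ravel()
def proj(n,P):
    K,R,t=cam(n); q=(np.atleast_2d(P)@R.T+t)@K.T; return q[:,:2]/q[:,2:]
def onz(n,col,row,z):
    K,R,t=cam(n); d=R.T@np.linalg.solve(K,[col,row,1.]); o=-R.T@t; return o+d*(z-o[2])/d[2]
def save(n,f):
    im=grab_frame(n); cv2.imwrite(f,im[:,:,::-1]); return im
E
python3 - <<'E'
from h import *
s=manip.get_obs(); print(s['t'],s['ee_pos'],s['tool_rot'])
for c in('top','side'):
    save(c,f'pics/{c}0.png'); K,R,t=cam(c); print(c,-R.T@t)
    for n in('gate_mid','grip_mid','stem_gate','mark_green','mark_red','mark_blue','mark_yellow','tin','ring_big'):
        r=tip_of(c,n)
        z={'gate_mid':.118,'stem_gate':.11,'tin':.1,'ring_big':.1}.get(n,.118)
        if n=='grip_mid': z=.185
        for q in r[:1]: print(n,round(q['p'],2),q['pixel'],onz(c,q['pixel'][1],q['pixel'][0],z).round(4))
E
```

```text
0.0 [ 0.23200431 -0.57960241  0.23042844] [ 8.28172757e-01 -5.60472062e-01 -8.44014142e-04 -4.90398493e-04]
top [0.3967433  0.11182334 0.94594024]
gate_mid 0.72 [228.0, 282.3] [0.5525 0.0817 0.118 ]
grip_mid 0.48 [221.4, 287.9] [0.5523 0.0717 0.185 ]
stem_gate 0.77 [228.9, 283.0] [0.5518 0.0801 0.11  ]
mark_red 0.54 [254.6, 284.5] [0.4943 0.0824 0.118 ]
mark_blue 0.52 [214.6, 265.1] [0.5856 0.1166 0.118 ]
mark_yellow 0.55 [202.8, 283.4] [0.6087 0.0741 0.118 ]
tin 0.67 [191.9, 293.6] [0.6368 0.0479 0.1   ]
ring_big 0.44 [228.1, 283.4] [0.5554 0.0787 0.1   ]
side [ 0.31539547 -0.68245001  0.74950585]
gate_mid 0.73 [225.8, 255.6] [0.5513 0.0655 0.118 ]
grip_mid 0.77 [198.0, 253.4] [0.5487 0.0727 0.185 ]
stem_gate 0.68 [224.3, 250.7] [0.5458 0.0829 0.11  ]
mark_green 0.52 [235.8, 242.4] [0.516  0.0426 0.118 ]
mark_red 0.38 [226.1, 226.0] [0.4921 0.0829 0.118 ]
mark_blue 0.53 [205.9, 259.1] [0.5795 0.13   0.118 ]
mark_yellow 0.51 [218.8, 278.0] [0.604  0.0741 0.118 ]
tin 0.61 [224.7, 298.4] [0.6474 0.063  0.1   ]
ring_big 0.65 [227.2, 301.2] [0.6501 0.0532 0.1   ]
```

Run:
```python
import cv2
a=cv2.imread('pics/top0.png'); b=cv2.imread('pics/side0.png')
ca=cv2.resize(a[160:300,210:350],(400,400),interpolation=3); cb=cv2.resize(b[150:290,180:320],(400,400),interpolation=3)
cv2.imwrite('pics/crop0.png',cv2.hconcat([ca,cb])); cv2.imwrite('pics/both0.png',cv2.resize(cv2.hconcat([a,b]),(800,300),interpolation=cv2.INTER_AREA))
```

```text
(no output)
```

View pics/crop0.png

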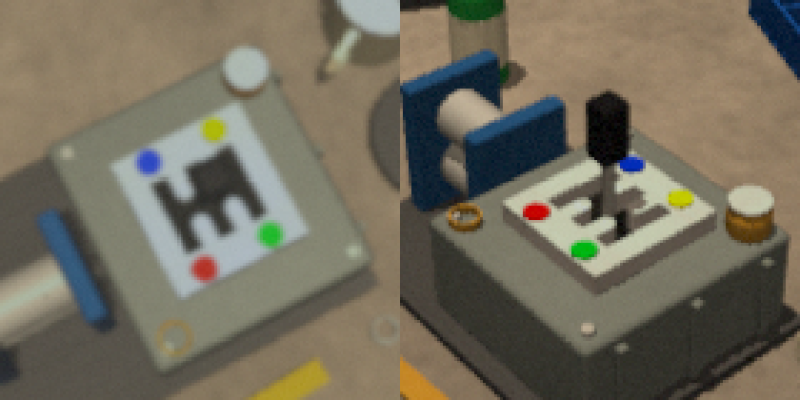

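View pics/both0.png

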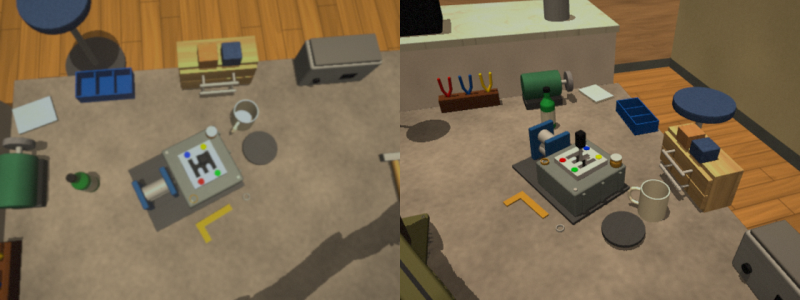

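The top crop shows the marks at about blue (262,217), yellow (285,205), green (305,242) and red (282,254). The roll stand is on the left, so green is the (-x,-y) slot. Next I'll fit the pose from the colour blobs and find the lever tilt.

```bash
cat >> h.py <<'E'
from scipy.optimize import least_squares
def gb(p,P):  # pose x,y,yaw
    c,s=np.cos(p[2]),np.sin(p[2]); P=np.atleast_2d(P)
    return np.c_[p[0]+c*P[:,0]-s*P[:,1],p[1]+s*P[:,0]+c*P[:,1],P[:,2]]
def lev(p,a,b,L):
    return gb(p,[[L*np.sin(a),L*np.cos(a)*np.sin(b),.013+L*np.cos(a)*np.cos(b)]])
E
python3 - <<'E'
from h import *
M={'green':(-46,-28),'red':(-46,28),'blue':(46,28),'yellow':(46,-28)}
H={'green':(45,75),'red':(-6,6),'blue':(110,130),'yellow':(25,34)}
roi={'top':(160,300,210,350),'side':(190,262,210,300)}
obs=[]
for c in roi:
    im=cv2.imread(f'pics/{c}0.png'); hsv=cv2.cvtColor(im,cv2.COLOR_BGR2HSV).astype(int); r=roi[c]
    h=(hsv[...,0]+90)%180-90
    for n in M:
        lo,hi=H[n]; hh=hsv[...,0] if n!='red' else h
        m=((hh>=lo)&(hh<=hi)&(hsv[...,1]>130)&(hsv[...,2]>90)).astype(np.uint8)
        mm=np.zeros_like(m); mm[r[0]:r[1],r[2]:r[3]]=m[r[0]:r[1],r[2]:r[3]]
        k,l,st,ce=cv2.connectedComponentsWithStats(mm)
        # pick component nearest expected
        g=proj(c,gb([.553,.08,.5],[[M[n][0]/1e3,M[n][1]/1e3,.1195]]))[0]
        if k<2: print(c,n,'none');continue
        i=min([i for i in range(1,k)],key=lambda i:np.hypot(*(ce[i]-g))-0.2*min(st[i,4],40))
        print(c,n,ce[i].round(1),st[i,4],g.round(1)); obs.append((c,n,ce[i]))
for use in(('top',),('side',),('top','side')):
    f=lambda p:np.concatenate([proj(c,gb(p,[[M[n][0]/1e3,M[n][1]/1e3,.1195]]))[0]-q for c,n,q in obs if c in use])
    s=least_squares(f,[.553,.08,.5],loss='soft_l1'); print(use,s.x.round(4),f(s.x).round(1))
p=s.x; np.save('p.npy',p)
Q=[]
for c in roi:
    o=outline_of(c,'grip_mid'); 
    for q in o[:1]:
        ys,xs=np.nonzero(q['mask']); print(c,q['p'],q['extent'],xs.mean(),ys.mean())
    for n,L in(('grip_mid',.175),('stem_gate',.1)):
        q=tip_of(c,n)[0]; Q.append((c,L,np.array(q['pixel'])[::-1]));
        for a in(-.24,-.12,0,.12,.24): print(c,n,Q[-1][2],a,proj(c,lev(p,a,0,L))[0].round(1))
print('mug, tin');
E
```

```text
top green [304.1 241.8] 44 [305.7 237.9]
top red [281.1 253.8] 44 [284.2 252.2]
top blue [261.6 216.3] 44 [260.7 217.3]
top yellow [284.2 204.9] 44 [282.  203.6]
side green [243.9 237.2] 46 [248.5 237.1]
side red [227.1 223.6] 44 [229.3 225. ]
side blue [260.4 207.1] 35 [259.8 206.2]
side yellow [278.1 219.1] 44 [278.7 217.1]
('top',) [0.55   0.0811 0.3902] [-0.  -0.1 -0.  -0.2 -0.   0.1  0.1  0.1]
('side',) [0.5492 0.0797 0.3937] [ 0.1 -0.1  0.   0.2  0.2 -0.  -0.3  0. ]
('top', 'side') [0.5497 0.0807 0.3916] [ 0.2  0.   0.2 -0.   0.2  0.3  0.2  0.2  0.1 -0.5  0.1 -0.2  0.3 -0.4
 -0.3 -0.3]
top 0.69 [277.2, 213.1, 289.5, 233.0] 283.1868686868687 222.42929292929293
top grip_mid [287.9 221.4] -0.24 [293.3 241.4]
top grip_mid [287.9 221.4] -0.12 [288.5 232. ]
top grip_mid [287.9 221.4] 0 [283.6 222.8]
top grip_mid [287.9 221.4] 0.12 [278.7 213.8]
top grip_mid [287.9 221.4] 0.24 [274.  205.5]
top stem_gate [283.  228.9] -0.24 [287.9 239.4]
top stem_gate [283.  228.9] -0.12 [285.4 234.5]
top stem_gate [283.  228.9] 0 [282.8 229.6]
top stem_gate [283.  228.9] 0.12 [280.3 224.9]
top stem_gate [283.  228.9] 0.24 [277.8 220.5]
side grip_mid [253.4 198. ] -0.24 [236.5 204.2]
side grip_mid [253.4 198. ] -0.12 [244.6 198.8]
side grip_mid [253.4 198. ] 0 [252.7 194.5]
side grip_mid [253.4 198. ] 0.12 [260.6 191.3]
side grip_mid [253.4 198. ] 0.24 [268.2 189.2]
side stem_gate [250.7 224.3] -0.24 [244.  229.1]
side stem_gate [250.7 224.3] -0.12 [248.3 226. ]
side stem_gate [250.7 224.3] 0 [252.7 223.5]
side stem_gate [250.7 224.3] 0.12 [257.1 221.5]
side stem_gate [250.7 224.3] 0.24 [261.3 220.1]
mug, tin
```

Emit:
apply_moves:
  deltas: "0 0 -30 0 1; -36 -37 0 0 1; -36 -37 0 0 1; -36 -37 0 0 1; -36 -37 0 0 1; -36 -37 0 0 1; -36 -37 0 0 1; -36 -37 0 0 1"
  squeeze: 30

```text
t: 2.3
ee_pos: [0.3799, -0.2486, 0.2616]
tool_rot: [0.828, -0.561, 0.001, -0.0]
contact_force: [0.5, -0.4, 0.7]
finger_gap: -0.003
```

```bash
cat >> h.py <<'E'
def where():
    from scipy.spatial.transform import Rotation as Ro
    p=np.load('p.npy'); s=manip.get_obs(); c,si=np.cos(p[2]),np.sin(p[2]); d=np.array(s['ee_pos'])[:2]-p[:2]
    g=np.array([c*d[0]+si*d[1],-si*d[0]+c*d[1]])*1e3
    X=Ro.from_quat(s['tool_rot']).as_matrix()
    f=np.array(s['contact_force']); 
    print('t',round(s['t'],2),'g',g.round(1),'z',round(s['ee_pos'][2]*1e3,1),'toolx ang',round(np.arctan2(X[1,0],X[0,0])-p[2]+np.pi/2,3),'zaxis',X[:,2].round(3),'F g',np.round([c*f[0]+si*f[1],-si*f[0]+c*f[1],f[2]],1),'gap',s['finger_gap'])
E
python3 -c "
from h import *
where()"
```

```text
t 2.3 g [-282.6 -239.6] z 261.6 toolx ang -0.011 zaxis [ 0.001 -0.    -1.   ] F g [ 0.3 -0.5  0.7] gap -0.0027850957900908573
```

Emit:
apply_moves:
  deltas: "-36 -36 0 -0.011 1; -36 -36 0 0 1; -36 -36 0 0 1; -36 -36 0 0 1; -36 -36 0 0 1; -36 -36 0 0 1; -36 -36 0 0 1; -30 -30 0 0 1"

```text
t: 3.3
ee_pos: [0.5332, 0.1204, 0.2615]
tool_rot: [0.832, -0.555, 0.0, -0.0]
contact_force: [0.3, -0.8, 0.5]
finger_gap: 0.002
```

Emit:
apply_moves:
  deltas: "0 0 20 0 1; 0 0 20 0 1; 0 0 0 0 1"

```text
t: 3.68
ee_pos: [0.5315, 0.1178, 0.2202]
tool_rot: [0.831, -0.556, -0.001, 0.001]
contact_force: [-0.5, 0.4, 0.6]
finger_gap: -0.003
```

Run:
```python
from h import *
where()
a=save('top','pics/a.png')[150:290,210:350]; b=save('side','pics/b.png')[120:260,180:320]
cv2.imwrite('pics/c1.png',cv2.hconcat([cv2.resize(x,(400,400),interpolation=3)[:,:,::-1] for x in(a,b)]))
```

```text
t 3.67 g [-2.6 41.2] z 220.2 toolx ang 0.001 zaxis [-0.003 -0.001 -1.   ] F g [-0.3  0.6  0.6] gap -0.002523724403719657
```

View pics/c1.png

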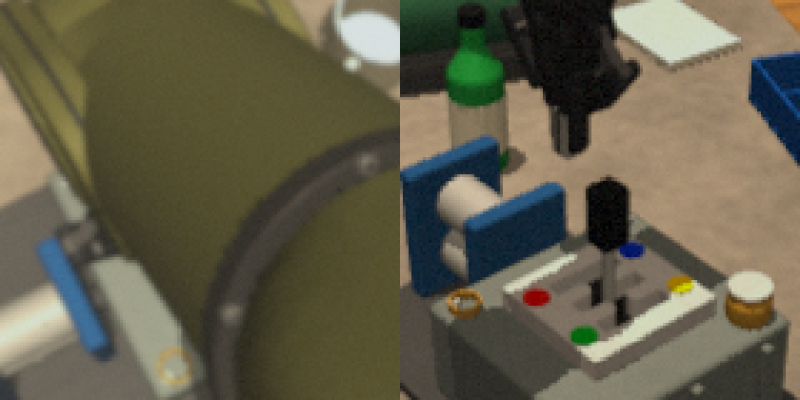

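Side view: the finger is clear of the grip on its +y side, at crop (570,150), and the grip is upright at (607,213). I'll go down and push across.

Emit:
apply_moves:
  deltas: "0 -2.5 25 0 1; 0 0 20 0 1; 0 0 0 0 1; 6 0 0 0 1; 6 0 0 0 1; 6 0 0 0 1; 6 0 0 0 1; 6 0 0 0 1"

```text
t: 4.78
ee_pos: [0.5467, 0.0912, 0.1765]
tool_rot: [0.831, -0.556, 0.0, -0.0]
contact_force: [-0.6, 1.4, 1.6]
finger_gap: -0.002
```

```bash
python3 -c "
from h import *
where()
for n in('grip_mid','stem_gate'):
    q=tip_of('side',n) if n!='grip_mid' else (save('side','pics/b1.png') is not None and tip_of('side',n)); print(n,q[0]['p'],q[0]['pixel'][::-1])
p=np.load('p.npy')
for b in(0,-.1,-.2,-.284): print(b,proj('side',lev(p,0,b,.175)).round(1),proj('side',lev(p,0,b,.1)).round(1))
"
```

```text
t 4.78 g [ 1.2 10.8] z 176.5 toolx ang 0.0 zaxis [ 0.001  0.    -1.   ] F g [0.  1.5 1.6] gap -0.002003260550430862
grip_mid 0.86 [258.9, 199.0]
stem_gate 0.75 [254.8, 226.4]
0 [[252.7 194.5]] [[252.7 223.5]]
-0.1 [[258.3 198.7]] [[255.7 225.9]]
-0.2 [[263.9 203.7]] [[258.8 228.8]]
-0.284 [[268.5 208.5]] [[261.3 231.4]]
```

Emit:
apply_moves:
  deltas: "6 0 0 0 1; 6 0 0 0 1; 6 0 0 0 1; 6 0 0 0 1; 4 0 0 0 1; 3 0 0 0 1; 2 0 0 0 1; 0 0 0 0 1"

```text
t: 5.92
ee_pos: [0.559, 0.0606, 0.1763]
tool_rot: [0.831, -0.556, 0.0, 0.0]
contact_force: [-0.6, 0.7, -0.5]
finger_gap: -0.004
```

```bash
python3 -c "
from h import *
where()
save('side','pics/b2.png')
for n in('grip_mid','stem_gate'):
    q=tip_of('side',n); print(n,q[0]['p'],q[0]['pixel'][::-1])
"
```

```text
t 5.92 g [  1.  -22.2] z 176.3 toolx ang 0.0 zaxis [ 0. -0. -1.] F g [-0.3  0.8 -0.5] gap -0.0042655793634056565
grip_mid 0.8 [268.9, 209.9]
stem_gate 0.68 [259.0, 230.5]
```

Emit:
apply_moves:
  deltas: "2 0 0 0 1; 2 0 0 0 1; 0 0 0 0 1"

```text
t: 6.45
ee_pos: [0.5605, 0.057, 0.1763]
tool_rot: [0.831, -0.556, 0.0, 0.0]
contact_force: [-0.2, 1.1, 0.4]
finger_gap: -0.001
```

Run:
```python
from h import *
where()
b=save('side','pics/b3.png')[130:270,180:320]
for n in('grip_mid','stem_gate'):
    q=tip_of('side',n); print(n,q[0]['p'],q[0]['pixel'][::-1])
cv2.imwrite('pics/c3.png',cv2.resize(b,(560,560),interpolation=3)[:,:,::-1])
```

```text
t 6.45 g [  0.9 -26.1] z 176.3 toolx ang 0.0 zaxis [ 0. -0. -1.] F g [0.2 1.  0.4] gap -0.0009213194518829
grip_mid 0.59 [267.5, 211.2]
stem_gate 0.62 [257.0, 231.8]
```

View pics/c3.png

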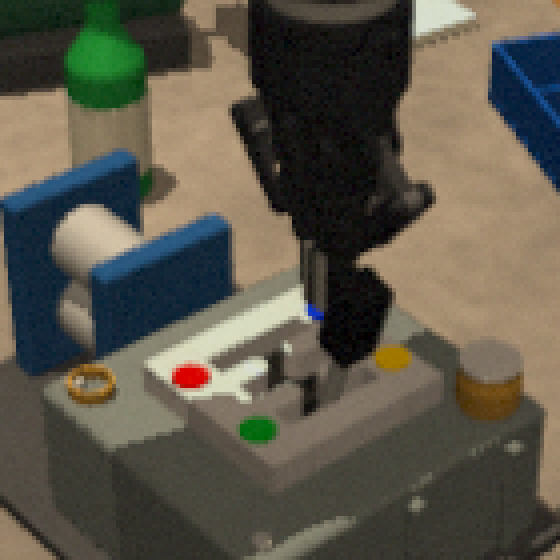

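Emit:
apply_moves:
  deltas: "2 0 0 0 1; 2 0 0 0 1; 0 0 0 0 1"

```text
t: 6.98
ee_pos: [0.5613, 0.055, 0.1761]
tool_rot: [0.832, -0.555, -0.001, -0.0]
contact_force: [-2.1, 4.9, -0.2]
finger_gap: -0.002
```

```bash
cat >> h.py <<'E'
def fit(f):
    im=save('side',f); p=np.load('p.npy'); o=outline_of('side','grip_mid')[0]; ys,xs=np.nonzero(o['mask'])
    q1=np.array(tip_of('side','grip_mid')[0]['pixel'][::-1]); q2=np.array(tip_of('side','stem_gate')[0]['pixel'][::-1])
    F=lambda v:np.r_[proj('side',lev(p,*v,.175))[0]-q1,(proj('side',lev(p,*v,.1))[0]-q2)]
    s=least_squares(F,[0,-.2]); print('tilts leg,cross',s.x.round(3),F(s.x).round(1),'tips',q1,q2,'mask c',xs.mean().round(1),ys.mean().round(1),o['extent'])
E
python3 -c "
from h import *
where(); fit('pics/b4.png')
p=np.load('p.npy'); print(proj('side',lev(p,0,-.284,.175)),proj('side',lev(p,-.1,-.284,.175)))"
```

```text
t 6.97 g [  1.  -28.2] z 176.1 toolx ang 0.001 zaxis [-0.001  0.002 -1.   ] F g [-0.   5.4 -0.2] gap -0.002039653190734038
tilts leg,cross [-0.016 -0.305] [-0.5 -0.1  0.9  0.2] tips [269.1 210.4] [260.4 232.2] mask c 267.8 211.1 [260.4, 197.6, 279.4, 231.1]
[[268.53110924 208.45381274]] [[261.70313274 212.14791936]]
```

At the stop (5.4 N, fitted cross tilt about -0.29). Next I go round to the +x side.

Emit:
apply_moves:
  deltas: "-14 0 0 0 1; 0 -20 0 0 1; 0 -22 0 0 1; 0 0 0 0 1; 16 0 0 0 1; 16 0 0 0 1; 0 0 0 0 1"

```text
t: 8.05
ee_pos: [0.608, 0.0491, 0.1763]
tool_rot: [0.83, -0.558, 0.001, 0.001]
contact_force: [0.3, 0.5, 0.6]
finger_gap: -0.003
```

```bash
python3 -c "
from h import *
where(); fit('pics/b5.png')"
```

```text
t 8.05 g [ 41.8 -51.6] z 176.3 toolx ang -0.005 zaxis [ 0.    -0.002 -1.   ] F g [0.4 0.4 0.6] gap -0.0029990878032844955
tilts leg,cross [-0.035 -0.293] [-0.8  0.6  1.5 -1. ] tips [267.5 209.7] [258.7 233.4] mask c 268.5 210.2 [259.7, 198.6, 279.8, 228.8]
```

Emit:
apply_moves:
  deltas: "0 8 0 0 1; 0 8 0 0 1; 0 7 0 0 1; 0 7 0 0 1; 0 7 0 0 1; 0 7 0 0 1; 0 6 0 0 1; 0 0 0 0 1"

```text
t: 9.25
ee_pos: [0.5607, 0.0333, 0.1762]
tool_rot: [0.831, -0.556, -0.0, 0.001]
contact_force: [0.1, -0.0, 1.2]
finger_gap: -0.001
```

```bash
python3 -c "
from h import *
where(); fit('pics/b6.png')"
```

```text
t 9.25 g [ -7.9 -48.1] z 176.2 toolx ang -0.0 zaxis [-0.001 -0.001 -1.   ] F g [ 0.1 -0.   1.2] gap -0.0013302784671240235Traceback (most recent call last):
  File "<string>", line 3, in <module>
    where(); fit('pics/b6.png')
             ~~~^^^^^^^^^^^^^^^
  File "h.py", line 27, in fit
    q1=np.array(tip_of('side','grip_mid')[0]['pixel'][::-1]); q2=np.array(tip_of('side','stem_gate')[0]['pixel'][::-1])
                ~~~~~~~~~~~~~~~~~~~~~~~~~^^^
IndexError: list index out of range
```

Emit:
apply_moves:
  deltas: "0 4 0 0 1; 0 4 0 0 1; 0 3 0 0 1; 0 2 0 0 1; 0 2 0 0 1; 0 0 0 0 1"

```text
t: 10.15
ee_pos: [0.548, 0.0282, 0.1764]
tool_rot: [0.831, -0.556, 0.0, -0.0]
contact_force: [1.6, 0.3, -0.7]
finger_gap: -0.001
```

Run:
```python
from h import *
where()
b=save('side','pics/b7.png')[130:270,180:320]
cv2.imwrite('pics/c7.png',cv2.resize(b,(560,560),interpolation=3)[:,:,::-1])
p=np.load('p.npy')
for a in(-.15,-.2,-.243): print(a,proj('side',lev(p,a,-.284,.175))-[180,130],proj('side',lev(p,a,-.284,.2))-[180,130])
```

```text
t 10.15 g [-21.6 -48. ] z 176.4 toolx ang 0.0 zaxis [ 0.001  0.    -1.   ] F g [ 1.6 -0.3 -0.7] gap -0.0013965384847975013
-0.15 [[78.20044788 84.22165651]] [[79.11496441 76.79972656]]
-0.2 [[74.6545583  86.43918075]] [[74.97391456 79.35955295]]
-0.243 [[71.58009316 88.45629155]] [[71.379274   81.69458374]]
```

View pics/c7.png

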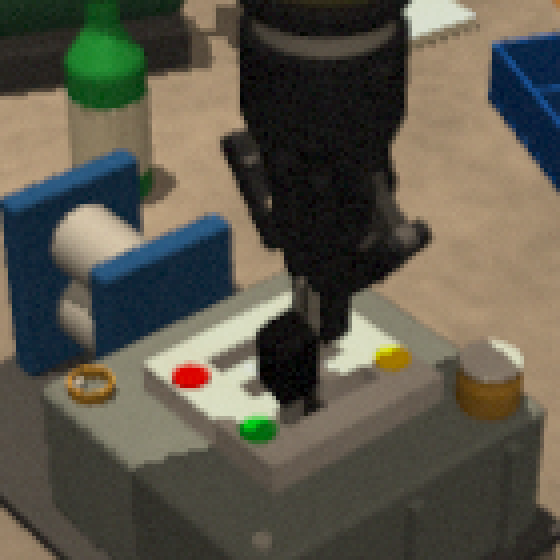

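The grip is at crop (287,360), about (72,90) in image pixels, which is near home, so the lever is in the green leg. I'll keep pushing until the force shows the stop.

Emit:
apply_moves:
  deltas: "0 2 0 0 1; 0 2 0 0 1; 0 2 0 0 1; 0 0 0 0 1"

```text
t: 10.7
ee_pos: [0.5463, 0.0274, 0.1772]
tool_rot: [0.831, -0.556, 0.003, -0.004]
contact_force: [8.5, 3.2, -4.1]
finger_gap: -0.004
```

```bash
python3 -c "
from h import *
where()"
```

```text
t 10.7 g [-23.5 -48. ] z 177.2 toolx ang 0.001 zaxis [ 0.009  0.003 -1.   ] F g [ 9.1 -0.3 -4.1] gap -0.004420149546948017
```

Emit:
apply_moves:
  deltas: "0 2 0 0 1; 0 0 0 0 1; 0 -15 0 0 1; 0 -15 0 0 1; 0 0 -40 0 1; 0 0 -40 0 1; 0 -50 0 0 1; 0 0 0 0 1"

```text
t: 11.7
ee_pos: [0.6156, 0.0571, 0.2563]
tool_rot: [0.832, -0.555, 0.0, -0.001]
contact_force: [-1.1, -0.5, -0.6]
finger_gap: -0.005
```

Emit:
apply_moves:
  deltas: "40 0 -30 0 1; 45 0 -20 0 1; 45 0 0 0 1; 45 0 0 0 1; 45 0 0 0 1; 0 0 0 0 1"

```text
t: 12.45
ee_pos: [0.6964, -0.1542, 0.3044]
tool_rot: [0.829, -0.559, -0.001, 0.003]
contact_force: [-0.5, -0.3, -0.5]
finger_gap: -0.005
```

Run:
```python
from h import *
where(); fit('pics/b8.png'); save('top','pics/a8.png')
a=cv2.imread('pics/a8.png')[150:300,200:350]; b=cv2.imread('pics/b8.png')[130:280,180:330]
cv2.imwrite('pics/c8.png',cv2.hconcat([cv2.resize(x,(400,400),interpolation=3) for x in(a,b)]))
```

```text
t 12.45 g [  45.9 -273.1] z 304.4 toolx ang -0.007 zaxis [-0.004 -0.004 -1.   ] F g [-0.6 -0.1 -0.5] gap -0.005007395298774916
tilts leg,cross [-0.261 -0.309] [-0.7 -0.4  1.3  0.7] tips [252.3 221.2] [250.8 237.6] mask c 252.0 219.7 [244.1, 209.4, 258.8, 236.2]
```

View pics/c8.png

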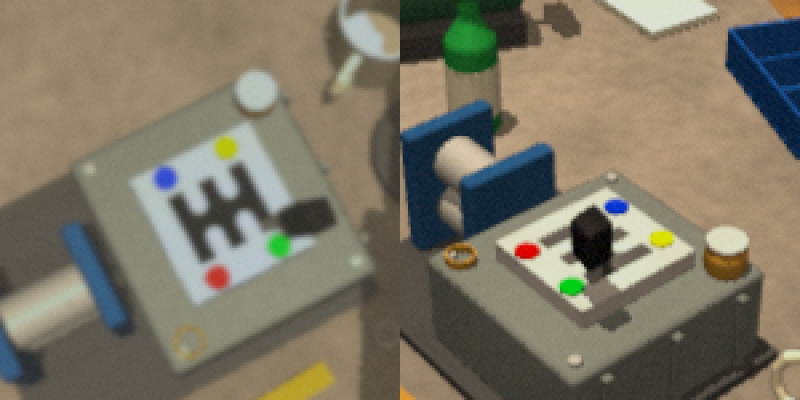

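Both views show the lever leaning into the green slot, with the tin and rings unmoved. Handing in.

```bash
python3 -c "
from h import *
p=np.load('p.npy'); print(proj('top',lev(p,-.243,-.284,.175)))
print(order.close_job())"
```

```text
[[314.00758247 231.4502614 ]]
the job is handed in; nothing more can be done
None
```

The lever is in the green slot, which is the one at the gearbox's -x, -y corner. I handed the job in with the arm well clear. The hand-in call gives no verdict.

- **Moves:** The lever was already close to neutral, so no push along the middle leg was needed. With the fingers shut, I pushed it across to the -y stop and felt 5.4 N there. I then moved round to its +x side and pushed it along the leg to the end stop, where I felt about 9 N. I never gripped it and it went into no other marked slot. The robot clock read about 12.5 s at the last check.
- **Top-view check:** The grip is at about pixel (315, 231). The prediction for fully home is (314, 231), so they agree.
- **Side-view check:** The fit gave leg -0.261 rad and cross -0.309 rad, about 0.02 beyond the stops at -0.243 and -0.286. I put that down to the network's offset, as the cross fit had also read past its stop earlier. One earlier side-view fit failed because the network found no grip during the last push, so I judged that part from a picture and the force.
- **Other things:** The tin and big ring look unmoved in the last pictures, as do the mug, bottle and square as far as those show them. I did not check the turntable and small ring closely after the move. I felt no unexpected contact.

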